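# Load a boring tool into the indexing turret and click it on

### The job

Take the loose boring tool out of its wooden rest and push it, handle up, into the empty pocket of the tool turret above the steel pointer, fully home until its collar sits flush on the pocket's rim. Then turn the turret exactly one click anticlockwise seen from above, so that the next empty pocket comes to the pointer, and let go with the tool still fully home. Work by feel: never load the turret with more than about 30 N, and leave the clog, the mallet and the tin where they are.

Things in the scene. Friction and masses are not known exactly. Their poses are not given: they have to be found in the camera images.
- handle_center (a point): Middle of the straight wooden handle (square, 27 x 27 mm, eased edges, 70 mm long) of the loose boring tool, 43 mm above the collar's underside, 103 mm above the shank's tip; z up along the tool, x and y square to the handle's flat sides. The tool is 138 mm long, about 130 g: round steel shank, collar 36 mm diameter and 8 mm thick, handle. It starts upright in the rest.
- collar_under (a point): Centre of the underside of the tool's collar; z up along the tool. The shank below it is 20 mm in diameter and 60 mm long, its nose tapering over the last 6 mm to 16 mm diameter, with a ring groove 20 to 36 mm above the tip.
- rest: Fixed wooden block, 84 x 84 x 70 mm high, with one upright through hole, 26 mm in diameter, at its middle; the tool's shank hangs loosely in it with its collar on the top face. Origin at the centre of the underside.
- stand: Fixed round grey base of the turret, 224 mm diameter; origin on the turret's axis at the table top. A flat steel pointer along its own -x marks the loading place. On it turns a disc with six steel pockets (tubes, outer diameter 36 mm, bore 22 mm) on a 100 mm radius; three hold tools up to 155 mm above the table; the one over the pointer and the two clockwise of it are empty.
- load_mouth (a point): Nominal centre of the mouth of the empty pocket over the pointer, at rim height, 90 mm above the table. Fixed to the stand: the disc itself rests with free play, so the real pocket is up to 9 mm to either side along the circle; within that play 1 to 2 N sideways moves it. About 33 mm down the bore the nose meets a sprung ball (5 to 15 N to push past); it snaps into the shank's groove at the end.
- next_mouth (a point): Nominal centre of the pocket mouth one click (60 degrees) anticlockwise from the loading place, at rim height; fixed to the stand. Turning takes about 3 to 6 N at the pocket circle up to half-way (30 degrees); some 10 degrees past that the disc pulls itself on into the notch, where it again has free play of about 5 degrees either way. All clicks, both ways, feel alike.
- tee_center (a point): Middle of the wooden T-handle on top of the turret's axis, 145 mm above the table: a round bar 18 mm thick and 86 mm long, that turns with the disc and lies along the line from the axis to the loading place at the start (within the play). This point is fixed to the stand.
- clog: Unfinished wooden clog lying loose on the bench, about 270 x 86 x 80 mm; a bystander. Origin at its underside.
- mallet: Wooden mallet lying loose, head 60 mm in diameter and 120 mm long, handle 200 mm; a bystander. Origin under the middle of the handle.
- tin: Closed metal tin, 72 mm in diameter and 75 mm high, standing loose; a bystander. Origin at its underside.
Not all that is in view belongs to the job. Of the things that look like the part that bears handle_center, the smallest one is meant.

How it is judged (in metres and radians):
On the way:
1. the tool is fully home in the pocket at the loading place: collar within 2 mm of the rim, upright, within 12 mm of the nominal place (z of collar_under in the frame of load_mouth between -0.004 and 0.002 m and horizontal distance between collar_under and load_mouth below 0.012 m and angle between collar_under's own z axis and vertical below 0.08 rad), for 0.2 s.
At the end, for the whole second after the job is handed in: The tool stands upright (within 0.08 rad) and at rest in its pocket, collar within 2 mm of flush on the rim, one click anticlockwise of the loading place (within 12 mm of the nominal pocket place there) (z of collar_under in the frame of next_mouth between -0.004 and 0.002 m and horizontal distance between collar_under and next_mouth below 0.012 m and angle between collar_under's own z axis and vertical below 0.08 rad and linear speed of borer below 0.02 m/s); the robot touches nothing.
It fails at once if the tool and the turret press on one another with more than 50 N (all their contacts added up), or the robot itself presses on the turret with more than 35 N (contact force between borer and stand above 50 N or contact force between any of the arm, the fingers and stand above 35 N).
It fails at once if the clog, mallet or tin is moved by more than 20 mm (distance of any of clog, mallet, tin from where it was at the start of the episode above 0.02 m).
It also fails if it takes over 64 s, if anything falls off the work surface, if the arm or the gripper's body presses on something with over 40 N, if the wrist force passes 120 N, or if a joint passes its speed limit or range.

### The arm

A 6-joint arm with a two-finger parallel gripper is mounted at the origin on the work surface. World frame = base frame: x ahead of the robot, y to its left, z up, the work surface at z = 0. Lengths are in mm, angles in rad, forces in N, time in s.
With the tool pointing down it reaches from about 350 to 975 mm from the base axis. Payload 7.1 kg.
Tool frame: the origin (TCP) lies on the mounting face of the last link; the fingertips stand 182 mm ahead of it and the grasp point (between the pads) lies 163 mm ahead of it; z points along the fingers, y is the direction in which the jaws open and shut (so a half turn about z gives the same grasp; the last joint's range is limited). The gripper opens to 88 mm and grips with 3 to 60 N. Pads are 20 mm wide; open, the fingers measure 115 mm over their backs; the gripper's body (75 mm by 178 mm) begins 61 mm behind the grasp point.
Start: joints at [-0.019, 0.423, 1.63, -0, 1.089, -0.019], TCP at [624.985, 0.026, 404.675] pointing down, gripper open.
Joint ranges: [-3, 3], [-0.9, 2.11], [0.09, 2.58], [-1.31, 4.45], [0.11, 2.69], [-2.54, 2.54]. Speed limits (rad/s): [2.39, 2.39, 3.01, 3.14, 3.14, 3.14].

### API

Orientations are given as a rotation vector (axis times angle).
In Python, from workcell import ctrl, optics, nets gives the robot as it stands.
- The arm moves only by the tool send_rows, never from a script. Its argument "rows" is a list of rows, each an object with "offset": the shift along the tool's x, y, z in m, a list of three; "twist": the turn, a rotation vector about the tool's x, y, z in degrees, a list of three. A call has exactly 5 rows; each row shifts and turns the pose as measured when the row begins, along the tool's axes as they then stand; what a row does not reach is not made up. A row lasts 1/12 s, in which the tool goes at most 41.7 mm and 7.16 degrees, less where a joint would pass 70% of its speed; a pose out of reach is approached as far as the arm can. A call is refused whole if a number of a shift passes 0.0417 or a number of a turn 7.16, either way. A call with a gripper value outside its range is refused whole. "gripper" is the finger opening in m, from 0 to 0.0878, set as the call begins (left out, the last holds). The fingers move at their own pace and stop on an object; the grip force is fixed at half the most. Time passes only in rows, so rows that do not move let the fingers close, or fill a call up. It gives the time, the measured TCP pose, the force and the opening at its end, in the units of the state.
- ctrl.get_obs(): the state, without advancing time (a new reading comes with each control period).
- optics.get_image(name): name is "scene" or "side" or "wrist"; returns (picture, depth): 420x560x3 uint8, blue, green, red; 420x560 float32, mm along the optical axis (not along the pixel's ray), 0 where there is no reading.
- optics.camera_info(name): a dict with "K" (3x3 intrinsics, pixels), "pose" (4x4, takes a point from camera to world coordinates). Camera axes: x right, y down, z forward; pixel columns grow to the right and rows downward; lengths in mm; the calibration is good to about 2 mm. A picture is of the moment at which its call begins: read the wrist's pose just before it. camera_info takes no time and is no camera call; for the wrist camera it gives the pose at the moment of the call.
- ctrl.close_job(): hands the job in, once; it reports no verdict.
Trained networks look in the newest picture that a camera, given by its name, has taken for a name from the list of things; names that differ only in an ending like _2 or _b are one class to them, and where a whole thing is asked for, a point or a joint stands for the part that bears it (a point fixed in the world has none). Each returns a list of dicts, best first, with "conf" (0 to 1); they miss things now and then, are a little off and sometimes report something else, mostly with a low value. They report only what shows in the picture. A call takes as long as a camera call. They do not tell look-alikes from the thing itself.
- nets.spot_in(camera, label): "extent" ([left, top, right, bottom] in pixels, round what is visible of it).
- nets.spot_point(camera, label): "position" ([column, row] in pixels: a listed point, or the origin of a listed thing).
The state is a dict: "t": time; "qpos": joint angles; "qvel": joint speeds; "joint_torque": joint torques, N m; "ee_pos": TCP position; "orientation": TCP orientation; "ft_force": force on the tool from outside, world axes, zero at the start; "moment": the same for the moment, N m; "width": finger opening in mm.
Only numpy, scipy, OpenCV 4.12 (cv2) and the standard library are available. Lean on these libraries where they do the work, as an engineer would, in place of code of your own. Each camera call takes 0.05 s, during which the arm holds its last target. There are 200 camera calls.

## Working session

There is one attempt and no reset: what is moved stays moved. The work goes in short steps, Python scripts to look and compute and a tool call to move; the robot and the scene stay as the last step left them, time stands still between calls to the robot, and variables do not carry over. Pictures are saved under pics/ and viewed, about 8 in all and at most 12, crops included, and the job is handed in when it is done.

Besides the shell and the picture viewer there is one more tool, called after "Emit:" in YAML: its name, and indented under it one key for each argument. send_rows: Moves the arm, as the interface text tells. Its arguments: {"type":"object","properties":{"rows":{"type":"array"},"gripper":{"type":"number"}},"required":["rows"]}

```bash
mkdir -p pics; ls
cat > h.py <<'E'
import numpy as np, cv2
from workcell import ctrl, optics, nets
def look(cam,name=None):
    p,d=optics.get_image(cam); ci=optics.camera_info(cam)
    if name: cv2.imwrite('pics/'+name+'.png',p)
    return p,d,np.array(ci['K']),np.array(ci['pose'])
def ray(px,K,T):
    v=T[:3,:3]@np.linalg.inv(K)@np.array([px[0],px[1],1.]); return T[:3,3],v
def atz(px,K,T,z):
    o,v=ray(px,K,T); return o+v*(z-o[2])/v[2]
def dep(px,d,K,T):
    o,v=ray(px,K,T); return o+v*d[int(round(px[1])),int(round(px[0]))]
E
cat > a.py <<'E'
from h import *
ps=[]
for c in ['scene','side']:
    p,d,K,T=look(c); ps.append(p)
    print(c,T[:3,3].round(0))
    for l,z in [('handle_center',113),('collar_under',70),('rest',0),('stand',0),('load_mouth',90),('next_mouth',90),('tee_center',145),('clog',0),('mallet',0),('tin',0)]:
        for r in nets.spot_point(c,l)[:4]:
            print(l,round(r['conf'],2),np.round(r['position'],0),atz(r['position'],K,T,z).round(0)[:2])
cv2.imwrite('pics/1.png',cv2.resize(p:=ps[0],(784,588)))
cv2.imwrite('pics/2.png',cv2.resize(ps[1],(784,588)))
print(ctrl.get_obs())
E
python3 a.py
```

```text
pics
scene [1113. -933. 1147.]
handle_center 0.74 [334. 201.] [628. 127.]
handle_center 0.5 [329. 167.] [532. 274.]
handle_center 0.47 [304. 190.] [522. 124.]
handle_center 0.21 [268. 240.] [ 545. -122.]
collar_under 0.64 [301. 206.] [529.  95.]
collar_under 0.62 [333. 216.] [640. 108.]
collar_under 0.56 [325. 180.] [534. 252.]
collar_under 0.48 [240. 239.] [ 450. -131.]
rest 0.97 [299. 218.] [519. 105.]
stand 0.69 [269. 276.] [ 568. -157.]
load_mouth 0.8 [244. 239.] [ 470. -138.]
next_mouth 0.65 [237. 266.] [ 516. -236.]
tee_center 0.91 [267. 241.] [ 564. -151.]
clog 0.68 [171. 340.] [ 469. -479.]
mallet 0.71 [342. 169.] [517. 422.]
side [ 476. 1018.  822.]
handle_center 0.7 [214. 220.] [660.  59.]
handle_center 0.68 [256. 258.] [547. 204.]
handle_center 0.55 [268. 236.] [520. 125.]
collar_under 0.94 [217. 236.] [655.  72.]
collar_under 0.82 [257. 278.] [543. 224.]
collar_under 0.52 [267. 245.] [525. 106.]
stand 0.93 [257. 210.] [ 565. -146.]
stand 0.53 [274. 172.] [ 521. -371.]
load_mouth 0.72 [289. 189.] [ 470. -126.]
next_mouth 0.93 [275. 171.] [ 513. -224.]
tee_center 0.68 [253.
[... 193 characters left out ...]
-407.]
tin 0.75 [332. 331.] [373. 322.]
{'t': 1.1, 'qpos': array([-1.90355422e-02,  4.23115945e-01,  1.62994477e+00,  1.62631848e-06,
        1.08857267e+00, -1.89904076e-02]), 'qvel': array([-0.00204854, -0.00151007, -0.00091117, -0.00110573,  0.00023923,
        0.0021657 ]), 'joint_torque': array([ 5.32319664e-04, -5.44579411e+01, -2.74048841e+01,  6.45847013e-02,
        1.69186376e-02,  6.64670623e-06]), 'ee_pos': array([6.24971246e+02, 4.23657687e-03, 4.04647475e+02]), 'orientation': array([-2.22147098e+00, -2.22136904e+00,  4.27404449e-05]), 'ft_force': array([-0.40656492,  0.21610171,  0.64077102]), 'moment': array([-0.02561468, -0.0183994 ,  0.00174895]), 'width': 87.91582579380268}
```

View pics/1.png

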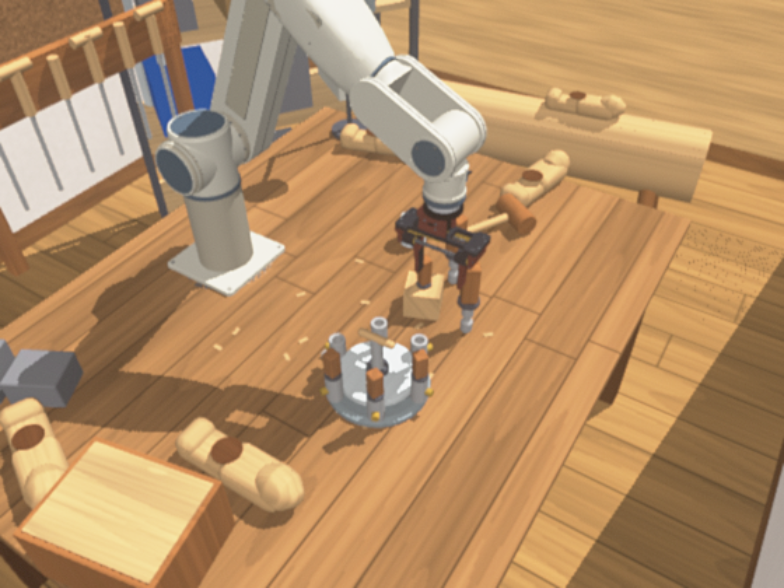

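View pics/2.png

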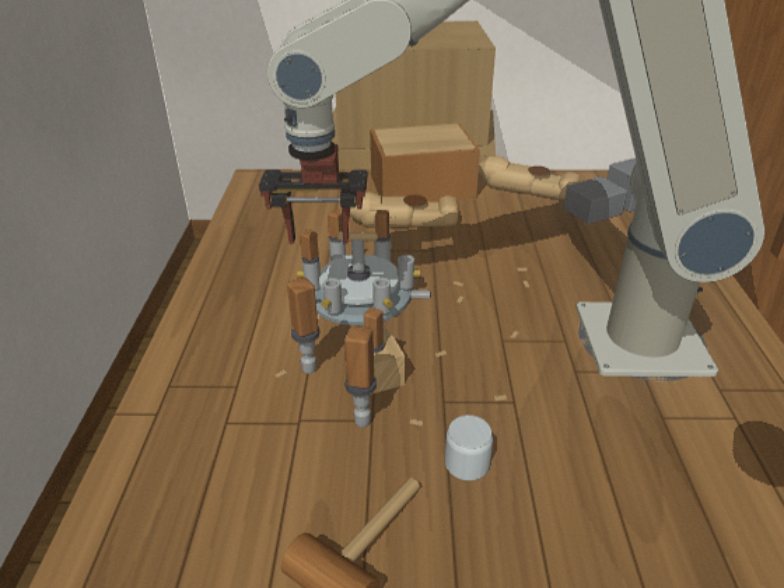

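The one meant is the tool in the rest, at scene (304,190) and side (267,236). The two free-standing look-alikes, at side (214,220) and (256,258), are bigger and stand on the bench outside any rest. I'll move over the rest and confirm from close by.

Emit:
send_rows:
  rows:
    - {"offset": [0.022, -0.02, 0], "twist": [0, 0, 0]}
    - {"offset": [0.022, -0.02, 0], "twist": [0, 0, 0]}
    - {"offset": [0.022, -0.02, 0], "twist": [0, 0, 0]}
    - {"offset": [0.022, -0.02, 0], "twist": [0, 0, 0]}
    - {"offset": [0.022, -0.02, 0], "twist": [0, 0, 0]}
  gripper: 0.0878

```text
t: 1.52
ee_pos: [525.1, 109.7, 404.2]
orientation: [2.227, 2.211, 0.003]
ft_force: [-0.2, 0.4, 0.8]
width: 88.1
```

```bash
cat > b.py <<'E'
from h import *
import sys
o=ctrl.get_obs(); print(o['ee_pos'].round(1),o['orientation'].round(4),o['t'])
p,d,K,T=look('wrist'); print(T.round(2)); 
for l,z in [('handle_center',113),('collar_under',70),('rest',0)]:
    for r in nets.spot_point('wrist',l)[:3]:
        print(l,round(r['conf'],2),np.round(r['position'],0),atz(r['position'],K,T,z).round(0)[:2],dep(r['position'],d,K,T).round(0))
cv2.imwrite('pics/%s.png'%sys.argv[1],p); np.savez('w%s.npz'%sys.argv[1],p=p,d=d,K=K,T=T)
E
python3 b.py 3
```

```text
[525.1 109.7 404.2] [2.2273 2.211  0.0034] 1.5167
[[ 1.0000e+00 -1.0000e-02 -0.0000e+00  5.2252e+02]
 [-1.0000e-02 -9.6000e-01 -2.8000e-01  1.8900e+02]
 [-0.0000e+00  2.8000e-01 -9.6000e-01  3.8357e+02]
 [ 0.0000e+00  0.0000e+00  0.0000e+00  1.0000e+00]]
handle_center 0.95 [280. 206.] [520. 116.] [520. 125. 146.]
handle_center 0.64 [424. 233.] [662.  87.] [628. 112. 179.]
collar_under 0.79 [281. 191.] [521. 121.] [521. 130. 111.]
collar_under 0.63 [396. 213.] [649.  95.] [627. 112. 125.]
collar_under 0.37 [283. 186.] [523. 127.] [523. 129.  77.]
rest 0.94 [281. 186.] [521. 112.] [521. 130.  87.]
```

View pics/3.png

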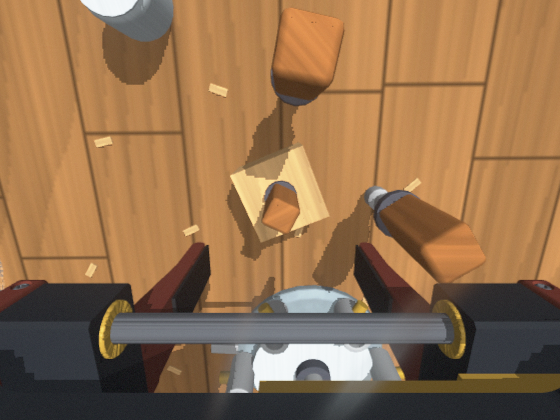

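Run:
```python
from h import *
w=np.load('w3.npz');d=w['d'];K=w['K'];T=w['T']
v,u=np.mgrid[0:420,0:560]
P=(np.stack([u,v,np.ones_like(u)],-1)@np.linalg.inv(K).T)*d[...,None]@T[:3,:3].T+T[:3,3]
for zl,zh in [(140,156),(66,74),(160,230)]:
    m=(d>0)&(P[...,2]>zl)&(P[...,2]<zh)&(abs(P[...,0]-520)<45+100*(zl>150))&(abs(P[...,1]-113)<50+100*(zl>150))
    q=P[m]; print(zl,len(q),q.min(0).round(1),q.max(0).round(1),q.mean(0).round(1))
    if len(q)>20 and zl<150:
        n,lab,st,ce=cv2.connectedComponentsWithStats(m.astype(np.uint8)); k=1+np.argmax(st[1:,4]); q=P[lab==k]
        print(cv2.minAreaRect(q[:,:2].astype(np.float32)), st[k], np.median(q[:,2]))
```

```text
140 948 [504.   99.3 140.1] [536.7 131.7 149.8] [520.5 116.7 146.6]
((520.4270629882812, 115.35064697265625), (27.08787727355957, 26.995697021484375), 63.227657318115234) [261 197  39  38 948] 146.95750195460076
66 3885 [475.   63.   66.3] [565.  162.8  73.6] [519.8 121.7  69.4]
((519.978759765625, 115.03080749511719), (84.15959167480469, 84.35038757324219), 21.902812957763672) [ 238  152   84   89 3885] 69.40423001636901
160 9103 [468.9  77.7 160. ] [664.9 253.9 230. ] [578.8 172.7 192.6]
```

The picture shows the rest tool at (282,205), with a 27 x 27 mm handle and its top at z 147, so it fits the description. The bigger look-alikes stand at (305,55) and (430,235). Next I'll check clearances around them.

Run:
```python
from h import *
w=np.load('w3.npz');d=w['d'];K=w['K'];T=w['T']
v,u=np.mgrid[0:420,0:560]
P=(np.stack([u,v,np.ones_like(u)],-1)@np.linalg.inv(K).T)*d[...,None]@T[:3,:3].T+T[:3,3]
for n,(a,b,c,e) in {'A':(365,180,490,290),'B':(265,5,350,108)}.items():
    q=P[b:e,a:c].reshape(-1,3); q=q[q[:,2]>60]; zt=np.percentile(q[:,2],97); t=q[(q[:,2]>zt-8)]
    print(n,zt,cv2.minAreaRect(t[:,:2].astype(np.float32)))
    for ang in (-26.8,63.2):
        r=t[:,:2]-[520.4,115.3]; j=np.array([np.cos(np.radians(ang)),np.sin(np.radians(ang))]); al=r@j; ac=r@[-j[1],j[0]]
        print(ang,'along',al.min().round(),al.max().round(),'across',ac.min().round(),ac.max().round())
# refine the fixed turret frame from both fixed cameras
S=[]
for c in ['scene','side']:
    p,dd,K,T=look(c)
    for l,z in [('stand',0),('load_mouth',90),('next_mouth',90),('tee_center',145)]:
        r=nets.spot_point(c,l)
        if r: print(c,l,round(r[0]['conf'],2),np.round(r[0]['position'],1),atz(r[0]['position'],K,T,z).round(1)[:2])
```

```text
A 308.5216924892206 ((549.6893310546875, 161.9945831298828), (11.3173828125, 75.76932525634766), 53.674320220947266)
-26.8 along -31.0 43.0 across 45.0 67.0
63.2 along 45.0 67.0 across -43.0 31.0
B 196.54358200368674 ((534.7698974609375, 219.72900390625), (65.11612701416016, 38.38288116455078), 78.50845336914062)
-26.8 along -60.0 -16.0 across 67.0 134.0
63.2 along 67.0 134.0 across 16.0 60.0
scene stand 0.85 [271.4 275.4] [ 573.9 -150.5]
scene load_mouth 0.65 [241.1 238.6] [ 463.  -141.8]
scene next_mouth 0.8 [236.3 266.8] [ 515.6 -238.1]
scene tee_center 0.57 [267.8 240.5] [ 564.7 -149.4]
side stand 0.77 [253. 211.] [ 577.8 -140.3]
side load_mouth 0.59 [288.7 187.6] [ 469.9 -132. ]
side next_mouth 0.9 [274.6 169.3] [ 513.4 -236.9]
side tee_center 0.8 [254.3 169.7] [ 568.6 -140. ]
```

Emit:
send_rows:
  rows:
    - {"offset": [0.0056, -0.0047, 0], "twist": [0, 0, -7]}
    - {"offset": [0, 0, 0], "twist": [0, 0, -7]}
    - {"offset": [0, 0, 0], "twist": [0, 0, -7]}
    - {"offset": [0, 0, 0], "twist": [0, 0, -7]}
    - {"offset": [0, 0, 0], "twist": [0, 0, -7]}

```text
t: 2.63
ee_pos: [521.9, 113.9, 403.8]
orientation: [1.441, 2.788, 0.001]
ft_force: [0.6, -0.3, -0.3]
width: 87.9
```

Emit:
send_rows:
  rows:
    - {"offset": [0, 0, 0], "twist": [0, 0, -7]}
    - {"offset": [0, 0, 0], "twist": [0, 0, -7]}
    - {"offset": [0, 0, 0], "twist": [0, 0, -7]}
    - {"offset": [0, 0, 0], "twist": [0, 0, -7]}
    - {"offset": [0, 0, 0], "twist": [0, 0, 0]}

```text
t: 3.05
ee_pos: [522.2, 113.4, 403.7]
orientation: [0.7, 3.059, -0.0]
ft_force: [0.2, 0.4, 0.2]
width: 87.8
```

```bash
cat >> h.py <<'E'
from scipy.spatial.transform import Rotation as Rn
def st():
    o=ctrl.get_obs(); R=Rn.from_rotvec(o['orientation']).as_matrix()
    print('t',round(o['t'],2),'p',o['ee_pos'].round(1),'jaw',round(float(np.degrees(np.arctan2(R[1,1],R[0,1]))),2),'zax',R[:,2].round(4),'F',o['ft_force'].round(1),'M',o['moment'].round(2),'w',round(float(o['width']),1),'q',o['qpos'].round(2))
    return o,R
def rel(x,y,z):
    o,R=st(); print('offset to target',(R.T@(np.array([x,y,z])-o['ee_pos'])/1000).round(4))
E
python3 -c "
from h import *
rel(520.4,115.3,293)"
```

```text
t 3.05 p [522.2 113.4 403.7] jaw 64.23 zax [ 0.0031 -0.001  -1.    ] F [0.2 0.4 0.2] M [ 0.02 -0.08 -0.05] w 87.8 q [ 0.19  0.29  1.83 -0.    1.02 -0.93]
offset to target [0.0028 0.0009 0.1107]
```

Emit:
send_rows:
  rows:
    - {"offset": [0.0028, 0.0009, 0.02], "twist": [0, 0, 1]}
    - {"offset": [0, 0, 0.025], "twist": [0, 0, 0]}
    - {"offset": [0, 0, 0.025], "twist": [0, 0, 0]}
    - {"offset": [0, 0, 0.025], "twist": [0, 0, 0]}
    - {"offset": [0, 0, 0.012], "twist": [0, 0, 0]}

```text
t: 3.47
ee_pos: [523.1, 115.6, 297.6]
orientation: [0.756, 3.035, 0.008]
ft_force: [-0.3, 0.4, 0.2]
width: 88.0
```

```bash
python3 -c "
from h import *
rel(520.4,115.3,293)"
```

```text
t 3.47 p [523.1 115.6 297.6] jaw 62.01 zax [ 0.0149  0.0014 -0.9999] F [-0.3  0.4  0.2] M [0.11 0.01 0.04] w 88.0 q [ 0.2   0.45  1.9  -0.    0.78 -0.89]
offset to target [ 0.0023 -0.0016  0.0046]
```

Emit:
send_rows:
  rows:
    - {"offset": [0, 0, 0], "twist": [0, 0, -1]}
    - {"offset": [0.0023, -0.0016, 0.0046], "twist": [0, 0, 0]}
    - {"offset": [0, 0, 0], "twist": [0, 0, 0]}
    - {"offset": [0, 0, 0], "twist": [0, 0, 0]}
    - {"offset": [0, 0, 0], "twist": [0, 0, 0]}

```text
t: 3.88
ee_pos: [519.9, 115.0, 291.5]
orientation: [0.743, 3.041, 0.005]
ft_force: [-0.2, 0.3, -0.9]
width: 87.9
```

```bash
cat >> h.py <<'E'
def tilt():
    o,R=st(); a=np.cross(R[:,2],[0,0,-1]); print('twist to upright, deg',np.degrees(R.T@a).round(2))
E
python3 -c "
from h import *
rel(520.4,115.3,293);tilt()"
```

```text
t 3.88 p [519.9 115.  291.5] jaw 62.53 zax [ 1.140e-02  7.000e-04 -9.999e-01] F [-0.2  0.3 -0.9] M [ 0.09 -0.02 -0.05] w 87.9 q [ 0.2   0.45  1.91 -0.    0.77 -0.89]
offset to target [-0.0003  0.0005 -0.0015]
t 3.88 p [519.9 115.  291.5] jaw 62.53 zax [ 1.140e-02  7.000e-04 -9.999e-01] F [-0.2  0.3 -0.9] M [ 0.09 -0.02 -0.05] w 87.9 q [ 0.2   0.45  1.91 -0.    0.77 -0.89]
twist to upright, deg [0.34 0.56 0.  ]
```

Emit:
send_rows:
  rows:
    - {"offset": [0, 0, 0], "twist": [0.34, 0.56, -0.6]}
    - {"offset": [0, 0, 0], "twist": [0, 0, 0]}
    - {"offset": [0, 0, 0], "twist": [0, 0, 0]}
    - {"offset": [0, 0, 0], "twist": [0, 0, 0]}
    - {"offset": [0, 0, 0], "twist": [0, 0, 0]}

```text
t: 4.3
ee_pos: [521.0, 115.2, 294.6]
orientation: [0.729, 3.052, 0.003]
ft_force: [0.1, -0.3, -0.0]
width: 87.9
```

Emit:
send_rows:
  rows:
    - {"offset": [0, 0, 0], "twist": [0, 0, 0]}
    - {"offset": [0, 0, 0], "twist": [0, 0, 0]}
    - {"offset": [0, 0, 0], "twist": [0, 0, 0]}
    - {"offset": [0, 0, 0], "twist": [0, 0, 0]}
    - {"offset": [0, 0, 0], "twist": [0, 0, 0]}
  gripper: 0.0

```text
t: 4.72
ee_pos: [521.1, 115.2, 294.7]
orientation: [0.729, 3.051, 0.003]
ft_force: [-0.1, -0.3, 0.6]
width: 57.9
```

Emit:
send_rows:
  rows:
    - {"offset": [0, 0, 0], "twist": [0, 0, 0]}
    - {"offset": [0, 0, 0], "twist": [0, 0, 0]}
    - {"offset": [0, 0, 0], "twist": [0, 0, 0]}
    - {"offset": [0, 0, 0], "twist": [0, 0, 0]}
    - {"offset": [0, 0, 0], "twist": [0, 0, 0]}

```text
t: 5.13
ee_pos: [521.0, 115.2, 294.5]
orientation: [0.729, 3.052, 0.003]
ft_force: [-0.1, 0.5, -0.1]
width: 27.1
```

```bash
python3 -c "
from h import *
tilt()"
```

```text
t 5.13 p [521.  115.2 294.5] jaw 63.12 zax [ 0.0043  0.001  -1.    ] F [-0.1  0.5 -0.1] M [ 0.05  0.06 -0.  ] w 27.1 q [ 0.2   0.45  1.91  0.    0.78 -0.91]
twist to upright, deg [0.16 0.19 0.  ]
```

Emit:
send_rows:
  rows:
    - {"offset": [0, 0, -0.015], "twist": [0, 0, 0]}
    - {"offset": [0, 0, -0.025], "twist": [0, 0, 0]}
    - {"offset": [0, 0, -0.03], "twist": [0, 0, 0]}
    - {"offset": [0, 0, -0.03], "twist": [0, 0, 0]}
    - {"offset": [0, 0, -0.028], "twist": [0, 0, 0]}

```text
t: 5.55
ee_pos: [519.0, 114.7, 419.5]
orientation: [-0.728, -3.048, 0.006]
ft_force: [0.5, 0.3, -1.8]
width: 26.8
```

```bash
python3 -c "
from h import *
tilt();rel(490,-20,415)"
```

```text
t 5.55 p [519.  114.7 419.5] jaw 63.12 zax [-0.0087 -0.0017 -1.    ] F [ 0.5  0.3 -1.8] M [ 0.02 -0.06 -0.02] w 26.8 q [ 0.2   0.27  1.82 -0.    1.06 -0.91]
twist to upright, deg [-0.31 -0.4   0.  ]
t 5.55 p [519.  114.7 419.5] jaw 63.12 zax [-0.0087 -0.0017 -1.    ] F [ 0.5  0.3 -1.8] M [ 0.02 -0.06 -0.02] w 26.8 q [ 0.2   0.27  1.82 -0.    1.06 -0.91]
offset to target [-0.0351 -0.1333  0.005 ]
```

Emit:
send_rows:
  rows:
    - {"offset": [-0.007, -0.026, 0], "twist": [0, 0, 0]}
    - {"offset": [-0.007, -0.026, 0], "twist": [0, 0, 0]}
    - {"offset": [-0.007, -0.026, 0], "twist": [0, 0, 0]}
    - {"offset": [-0.007, -0.026, 0], "twist": [0, 0, 0]}
    - {"offset": [-0.007, -0.026, 0], "twist": [-0.3, -0.4, 0]}

```text
t: 5.97
ee_pos: [492.8, -17.0, 427.4]
orientation: [0.715, 3.045, 0.01]
ft_force: [0.1, 0.2, -2.3]
width: 26.8
```

```bash
cat > c.py <<'E'
from h import *
import sys
tilt()
p,d,K,T=look('wrist')
for l,z in [('stand',0),('load_mouth',90),('next_mouth',90),('tee_center',145)]:
    for r in nets.spot_point('wrist',l)[:2]:
        print(l,round(r['conf'],2),np.round(r['position'],0),atz(r['position'],K,T,z).round(1)[:2])
cv2.imwrite('pics/%s.png'%sys.argv[1],p); np.savez('w%s.npz'%sys.argv[1],p=p,d=d,K=K,T=T)
E
python3 c.py 4
```

```text
t 5.97 p [492.8 -17.  427.4] jaw 63.57 zax [ 0.0146  0.0029 -0.9999] F [ 0.1  0.2 -2.3] M [ 0.06 -0.12 -0.05] w 26.8 q [-0.06  0.2   1.9   0.    1.03 -1.17]
twist to upright, deg [0.52 0.67 0.  ]
stand 0.82 [224. 261.] [ 566.2 -153.4]
load_mouth 0.67 [169. 225.] [ 466.9 -150.2]
next_mouth 0.94 [127. 284.] [ 508.4 -237. ]
next_mouth 0.37 [168. 222.] [ 463.4 -148.3]
```

View pics/4.png

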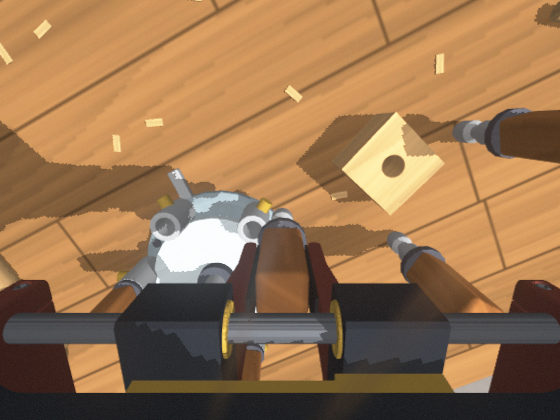

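```bash
cat > fit.py <<'E'
from h import *
import sys
from scipy.optimize import least_squares
w=np.load('w%s.npz'%sys.argv[1]);d=w['d'];K=w['K'];T=w['T']; p=w['p']
v,u=np.mgrid[0:420,0:560]
P=(np.stack([u,v,np.ones_like(u)],-1)@np.linalg.inv(K).T)*d[...,None]@T[:3,:3].T+T[:3,3]
m=(d>0)&(P[...,2]>84)&(P[...,2]<96)
n,lab,stt,ce=cv2.connectedComponentsWithStats(m.astype(np.uint8))
for k in range(1,n):
    if stt[k,4]<25: continue
    q=P[lab==k]; c,r=cv2.minEnclosingCircle(q[:,:2].astype(np.float32))
    print('z90',stt[k],np.median(q[:,2]).round(1),'circ',np.round(c,1),round(r,1),'mean',q.mean(0).round(1))
# ellipse of rim by colour is left to the eye; height histogram round the turret
z=P[...,2][(d>0)&(np.hypot(P[...,0]-567,P[...,1]+147)<140)]
h,e=np.histogram(z,np.arange(-5,165,5)); print(dict(zip(e[:-1].astype(int),h)))
E
python3 fit.py 4; python3 -c "
import cv2;p=cv2.imread('pics/4.png')[150:320,90:300];cv2.imwrite('pics/5.png',cv2.resize(p,None,fx=3.5,fy=3.5,interpolation=cv2.INTER_CUBIC))"
```

```text
z90 [484 108  48  50 658] 94.4 circ [540.  224.6] 25.3 mean [530.6 212.4  92.7]
z90 [150 211  32  31 535] 89.5 circ [ 466.3 -155.5] 18.1 mean [ 465.8 -154.6   89. ]
z90 [237 214  29  30 367] 89.2 circ [513.9 -68.3] 17.6 mean [510.3 -70.1  88.9]
z90 [400 246  45  34 422] 94.4 circ [645.9  92.3] 25.4 mean [630.6  89.3  92.7]
z90 [116 277  29  15 165] 90.2 circ [ 511.3 -234.3] 14.7 mean [ 509.1 -229.3   90.2]
z90 [247 344  18  10  63] 92.6 circ [ 660.5 -140.7] 13.0 mean [ 660.3 -137.1   91.8]
{np.int64(-5): np.int64(2425), np.int64(0): np.int64(1424), np.int64(5): np.int64(105), np.int64(10): np.int64(657), np.int64(15): np.int64(1034), np.int64(20): np.int64(34), np.int64(25): np.int64(59), np.int64(30): np.int64(85), np.int64(35): np.int64(138), np.int64(40): np.int64(156), np.int64(45): np.int64(2543), np.int64(50): np.int64(1816), np.int64(55): np.int64(382), np.int64(60): np.int64(707), np.int64(65): np.int64(264), np.int64(70): np.int64(237), np.int64(75): np.int64(239), np.int64(80): np.int64(258), np.int64(85): np.int64(736), np.int64(90): np.int64(300), np.int64(95): np.int64(253), np.int64(100): np.int64(100), np.int64(105): np.int64(121), np.int64(110): np.int64(131), np.int64(115): np.int64(133), np.int64(120): np.int64(138), np.int64(125): np.int64(142), np.int64(130): np.int64(150), np.int64(135): np.int64(149), np.int64(140): np.int64(134), np.int64(145): np.int64(57), np.int64(150): np.int64(8), np.int64(155): np.int64(1)}
```

View pics/5.png

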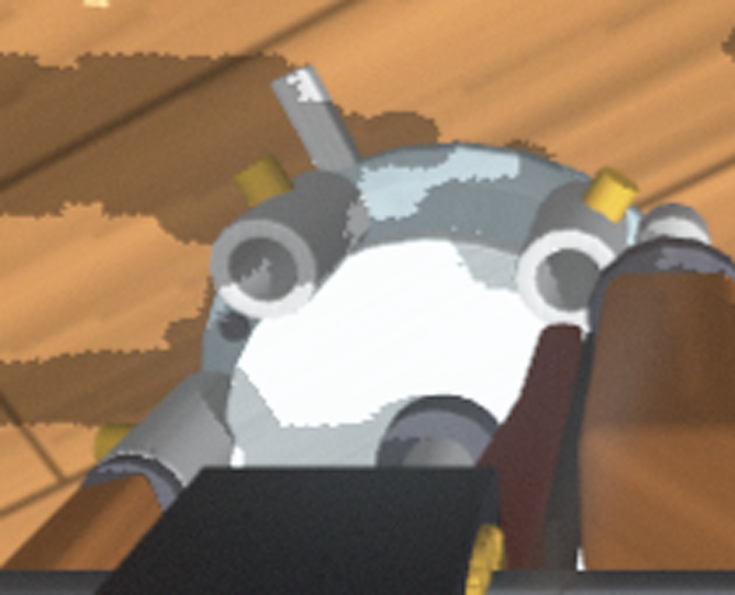

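```bash
python3 -c "
from h import *
tilt();rel(455,-95,400)"
```

```text
t 6.22 p [493.4 -15.9 427.2] jaw 63.5 zax [ 0.0142  0.0032 -0.9999] F [ 0.9 -0.  -2.1] M [ 0.07 -0.06 -0.01] w 26.9 q [-0.06  0.2   1.9   0.    1.03 -1.17]
twist to upright, deg [0.53 0.65 0.  ]
t 6.22 p [493.4 -15.9 427.2] jaw 63.5 zax [ 0.0142  0.0032 -0.9999] F [ 0.9 -0.  -2.1] M [ 0.07 -0.06 -0.01] w 26.9 q [-0.06  0.2   1.9   0.    1.03 -1.17]
offset to target [-0.0007 -0.0882  0.0264]
```

Emit:
send_rows:
  rows:
    - {"offset": [0, -0.024, 0.0], "twist": [0, 0, 0]}
    - {"offset": [0, -0.024, 0.007], "twist": [0, 0, 0]}
    - {"offset": [0, -0.024, 0.007], "twist": [0, 0, 0]}
    - {"offset": [0, -0.016, 0.007], "twist": [0.5, 0.65, 0]}
    - {"offset": [0, 0, 0], "twist": [0, 0, 0]}

```text
t: 6.63
ee_pos: [455.7, -91.4, 404.5]
orientation: [0.705, 3.061, 0.003]
ft_force: [-0.6, 0.3, -2.5]
width: 26.6
```

```bash
python3 c.py 6; python3 fit.py 6|head -8; python3 -c "from h import *; tilt()"
```

```text
t 6.63 p [455.7 -91.4 404.5] jaw 64.07 zax [ 0.001   0.0018 -1.    ] F [-0.6  0.3 -2.5] M [ 0.08 -0.01  0.04] w 26.6 q [-0.22  0.19  1.97  0.    0.98 -1.34]
twist to upright, deg [0.12 0.01 0.  ]
load_mouth 0.81 [239. 231.] [ 463.8 -145.5]
tee_center 0.77 [277. 341.] [ 567.1 -150.1]
z90 [220 220  33  32 530] 89.9 circ [ 467.9 -151.3] 18.0 mean [ 466.4 -150.9   89.5]
z90 [312 224  33  32 496] 89.9 circ [516.4 -63.7] 17.6 mean [515.  -61.6  89.4]
z90 [482 260  41  37 322] 91.4 circ [645.8  95.6] 25.1 mean [632.   87.5  91.2]
z90 [244 355   7  17  56] 90.9 circ [ 622.9 -219.6] 9.0 mean [ 619.8 -217.7   90.4]
z90 [302 355  18  14 136] 90.0 circ [ 655.3 -147.5] 11.4 mean [ 652.3 -146.4   89.9]
{np.int64(-5): np.int64(1762), np.int64(0): np.int64(3963), np.int64(5): np.int64(95), np.int64(10): np.int64(960), np.int64(15): np.int64(1476), np.int64(20): np.int64(45), np.int64(25): np.int64(85), np.int64(30): np.int64(126), np.int64(35): np.int64(164), np.int64(40): np.int64(178), np.int64(45): np.int64(514), np.int64(50): np.int64(870), np.int64(55): np.int64(284), np.int64(60): np.int64(401), np.int64(65): np.int64(247), np.int64(70): np.int64(232), np.int64(75): np.int64(227), np.int64(80): np.int64(255), np.int64(85): np.int64(593), np.int64(90): np.int64(549), np.int64(95): np.int64(185), np.int64(100): np.int64(60), np.int64(105): np.int64(66), np.int64(110): np.int64(60), np.int64(115): np.int64(47), np.int64(120): np.int64(2), np.int64(125): np.int64(23), np.int64(130): np.int64(36), np.int64(135): np.int64(35), np.int64(140): np.int64(99), np.int64(145): np.int64(115), np.int64(150): np.int64(539), np.int64(155): np.int64(18)}
t 6.88 p [457.3 -90.  406.2] jaw 64.15 zax [ 0.0055  0.0018 -1.    ] F [-0.1 -0.2 -1. ] M [ 0.05 -0.06 -0.05] w 26.7 q [-0.22  0.18  1.97  0.    0.98 -1.34]
twist to upright, deg [0.23 0.24 0.  ]
```

```bash
python3 -c "
from h import *
rel(481,-125,386)"
```

```text
t 6.88 p [457.3 -90.  406.2] jaw 64.15 zax [ 0.0055  0.0018 -1.    ] F [-0.1 -0.2 -1. ] M [ 0.05 -0.06 -0.05] w 26.7 q [-0.22  0.18  1.97  0.    0.98 -1.34]
offset to target [-0.0365 -0.0212  0.0203]
```

Emit:
send_rows:
  rows:
    - {"offset": [-0.018, -0.01, 0.008], "twist": [0, 0, 0]}
    - {"offset": [-0.018, -0.011, 0.012], "twist": [0.23, 0.24, 0]}
    - {"offset": [0, 0, 0], "twist": [0, 0, 0]}
    - {"offset": [0, 0, 0], "twist": [0, 0, 0]}
    - {"offset": [0, 0, 0], "twist": [0, 0, 0]}

```text
t: 7.3
ee_pos: [484.1, -121.3, 387.7]
orientation: [0.692, 3.06, 0.002]
ft_force: [-0.2, -0.3, -1.5]
width: 26.7
```

```bash
python3 c.py 7; python3 fit.py 7|head -5; python3 -c "from h import *; tilt()
p=cv2.imread('pics/7.png')[150:320,190:400];cv2.imwrite('pics/8.png',cv2.resize(p,None,fx=3.5,fy=3.5,interpolation=cv2.INTER_CUBIC))"
```

```text
t 7.3 p [ 484.1 -121.3  387.7] jaw 64.52 zax [ 0.0045  0.     -1.    ] F [-0.2 -0.3 -1.5] M [ 0.07 -0.01  0.03] w 26.7 q [-0.27  0.26  1.92  0.    0.96 -1.4 ]
twist to upright, deg [0.11 0.23 0.  ]
stand 0.43 [283. 235.] [ 542.7 -147.2]
load_mouth 0.91 [253. 202.] [ 467. -145.]
next_mouth 0.78 [197. 272.] [ 509.1 -232.6]
z90 [229 187  36  35 667] 89.6 circ [ 467.4 -151.9] 17.8 mean [ 466.7 -151.4   89.3]
z90 [329 192  37  36 669] 89.4 circ [515.3 -64.5] 18.0 mean [514.4 -64.6  89.1]
z90 [512 234  43  46 528] 92.0 circ [646.   94.7] 25.3 mean [633.3  85.1  91.7]
z90 [182 263  34  20 206] 90.1 circ [ 516.7 -234.6] 17.5 mean [ 510.2 -226.5   90.2]
z90 [368 273  31  10 195] 89.0 circ [607.4 -59.3] 15.5 mean [602.3 -57.8  88.5]
t 7.55 p [ 483.6 -121.5  387.9] jaw 64.52 zax [ 4.9e-03 -2.0e-04 -1.0e+00] F [ 0.1 -1.3 -1.5] M [ 0.07 -0.04 -0.  ] w 26.9 q [-0.27  0.26  1.92  0.    0.96 -1.4 ]
twist to upright, deg [0.11 0.26 0.  ]
```

View pics/8.png

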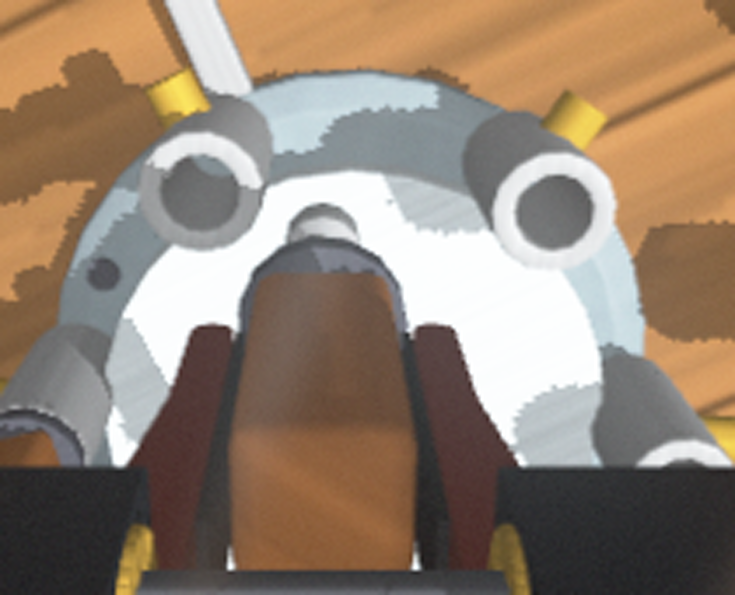

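Run:
```python
from h import *
w=np.load('w7.npz');K=w['K'];T=w['T'];o,R=st()
Ti=np.linalg.inv(T)
tcp=np.array([484.1,-121.3,387.7]); zax=np.array([.0047,0,-1]); xt=R[:,0];yt=R[:,1]
def pr(X): c=Ti@np.r_[X,1]; u=K@c[:3]; return (u[:2]/u[2]).round(1)
for L,r in [(284.5,8),(278.5,10),(266,10)]:
    c=tcp+zax*L
    a=np.linspace(0,6.28,72); pts=np.array([pr(c+r*(np.cos(t)*xt+np.sin(t)*yt)) for t in a])
    print(L,c.round(1),'ctr',pr(c),'u',pts[:,0].min(),pts[:,0].max(),'v',pts[:,1].min(),pts[:,1].max())
```

```text
t 7.55 p [ 483.6 -121.5  387.9] jaw 64.52 zax [ 4.9e-03 -2.0e-04 -1.0e+00] F [ 0.1 -1.3 -1.5] M [ 0.07 -0.04 -0.  ] w 26.9 q [-0.27  0.26  1.92  0.    0.96 -1.4 ]
284.5 [ 485.4 -121.3  103.2] ctr [282.6 212. ] u 274.1 291.1 v 203.7 220.0
278.5 [ 485.4 -121.3  109.2] ctr [282.6 213.8] u 271.8 293.5 v 203.3 224.1
266 [ 485.4 -121.3  121.7] ctr [282.6 217.9] u 271.3 294.0 v 206.9 228.6
```

Run:
```python
from h import *
w=np.load('w7.npz');K=w['K'];T=w['T'];d=w['d'];p=w['p']
R=Rn.from_rotvec([0.692,3.06,0.002]).as_matrix(); Ti=np.linalg.inv(T)
tcp=np.array([484.1,-121.3,387.7]); zax=R[:,2]; xt=R[:,0];yt=R[:,1]
def pr(X): c=Ti@np.r_[X,1]; u=K@c[:3]; return (u[:2]/u[2]).round(1)
for L,r in [(224.5,18),(216.5,18)]:
    c=tcp+zax*L
    pts=np.array([pr(c+r*(np.cos(t)*xt+np.sin(t)*yt)) for t in np.linspace(0,6.28,72)])
    print(L,'u',pts[:,0].min(),pts[:,0].max(),'v',pts[:,1].min(),pts[:,1].max())
print('handle top back edge',[pr(tcp+zax*(224.5-78)+13.5*xt+s*13.5*yt) for s in(-1,1)])
print('handle bottom back edge',[pr(tcp+zax*(216.5)+13.5*xt+s*13.5*yt) for s in(-1,1)])
print('rim ctr',atz((247.3,204),K,T,90))
for v in range(198,236,1):
    print(v,p[v,280:285].mean(0).round().astype(int),dep((282,v),d,K,T).round(1))
```

```text
224.5 u 258.6 307.0 v 211.3 256.6
216.5 u 257.8 307.9 v 214.4 261.3
handle top back edge [array([254.9, 266. ]), array([311.6, 266. ])]
handle bottom back edge [array([263.7, 220.5]), array([302. , 220.6])]
rim ctr [ 466.77163814 -150.68912162   90.        ]
198 [147 145 140] [ 486.5 -122.3   42.5]
199 [182 180 173] [ 486.7 -122.4   46.3]
200 [246 244 240] [ 486.9 -122.5   50. ]
201 [254 253 252] [ 487.8 -122.9   50.8]
202 [254 253 252] [ 489.3 -123.7   48.7]
203 [254 253 252] [ 489.9 -124.    50.5]
204 [253 253 251] [ 491.1 -124.5   49.8]
205 [253 253 251] [ 492.3 -125.1   49.2]
206 [253 253 252] [ 493.1 -125.5   50.2]
207 [250 249 245] [ 493.8 -125.8   51.7]
208 [151 150 146] [ 479.8 -119.3  110.5]
209 [124 123 121] [ 479.7 -119.2  114.4]
210 [126 125 123] [ 479.7 -119.2  117.7]
211 [142 140 138] [ 479.9 -119.3  120.1]
212 [187 186 183] [ 480.2 -119.5  122.1]
213 [214 212 209] [ 480.9 -119.8  122.4]
214 [215 212 209] [ 481.2 -120.   124.3]
215 [215 212 210] [ 481.7 -120.2  125.3]
216 [207 205 202] [ 482.7 -120.7  124.9]
217 [163 161 158] [ 482.9 -120.8  126.9]
218 [95 92 89] [ 472.7 -116.   165. ]
219 [97 94 90] [ 472.8 -116.1  167. ]
220 [113 108 105] [ 472.7 -116.   169.7]
221 [143 132 130] [ 472.9 -116.1  171.2]
222 [142 133 129] [ 473.8 -116.5  170.5]
223 [140 131 127] [ 474.3 -116.8  170.9]
224 [134 126 123] [ 474.8 -117.   171.5]
225 [134 125 121] [ 475.5 -117.4  171.5]
226 [126 118 115] [ 476.6 -117.9  170.3]
227 [117 113 114] [ 476.9 -118.   171.4]
228 [ 91 101 118] [ 476.2 -117.7  175.7]
229 [ 86  99 120] [ 476.5 -117.8  176.9]
230 [ 85  98 121] [ 476.4 -117.8  179.2]
231 [ 85  99 121] [ 476.3 -117.7  181.5]
232 [ 86  99 122] [ 476.3 -117.8  183.3]
233 [ 85  98 121] [ 476.3 -117.8  185.2]
234 [ 84  97 119] [ 476.7 -118.   185.8]
235 [ 84  97 120] [ 476.1 -117.7  189.5]
```

```bash
python3 -c "
from h import *
rel(463.6,-149,386)"
```

```text
t 7.55 p [ 483.6 -121.5  387.9] jaw 64.52 zax [ 4.9e-03 -2.0e-04 -1.0e+00] F [ 0.1 -1.3 -1.5] M [ 0.07 -0.04 -0.  ] w 26.9 q [-0.27  0.26  1.92  0.    0.96 -1.4 ]
offset to target [ 0.0062 -0.0335  0.0018]
```

Emit:
send_rows:
  rows:
    - {"offset": [0.003, -0.017, 0], "twist": [0, 0, 0]}
    - {"offset": [0.003, -0.0165, 0], "twist": [0.1, 0.26, 0]}
    - {"offset": [0, 0, 0], "twist": [0, 0, 0]}
    - {"offset": [0, 0, 0], "twist": [0, 0, 0]}
    - {"offset": [0, 0, 0], "twist": [0, 0, 0]}

```text
t: 7.97
ee_pos: [463.0, -148.3, 389.2]
orientation: [0.69, 3.062, 0.001]
ft_force: [0.2, -0.5, -1.5]
width: 26.9
```

```bash
python3 -c "
from h import *
tilt();rel(463.6,-149,386)"
```

```text
t 7.97 p [ 463.  -148.3  389.2] jaw 64.6 zax [ 0.0025 -0.     -1.    ] F [ 0.2 -0.5 -1.5] M [ 0.04 -0.02 -0.01] w 26.9 q [-0.33  0.24  1.94  0.    0.95 -1.46]
twist to upright, deg [0.06 0.13 0.  ]
t 7.97 p [ 463.  -148.3  389.2] jaw 64.6 zax [ 0.0025 -0.     -1.    ] F [ 0.2 -0.5 -1.5] M [ 0.04 -0.02 -0.01] w 26.9 q [-0.33  0.24  1.94  0.    0.95 -1.46]
offset to target [-0.0008 -0.0004  0.0032]
```

Emit:
send_rows:
  rows:
    - {"offset": [-0.0008, -0.0004, 0.003], "twist": [0.06, 0.13, 0]}
    - {"offset": [0, 0, 0.004], "twist": [0, 0, 0]}
    - {"offset": [0, 0, 0.004], "twist": [0, 0, 0]}
    - {"offset": [0, 0, 0.004], "twist": [0, 0, 0]}
    - {"offset": [0, 0, 0.002], "twist": [0, 0, 0]}

```text
t: 8.38
ee_pos: [464.8, -147.6, 371.1]
orientation: [0.688, 3.064, 0.0]
ft_force: [-0.2, -0.5, -1.1]
width: 26.5
```

```bash
python3 -c "
from h import *
tilt();rel(463.6,-149,386)"
```

```text
t 8.38 p [ 464.8 -147.6  371.1] jaw 64.69 zax [ 1.7e-03 -1.0e-04 -1.0e+00] F [-0.2 -0.5 -1.1] M [ 0.09 -0.07  0.04] w 26.5 q [-0.33  0.27  1.96  0.    0.92 -1.46]
twist to upright, deg [0.03 0.09 0.  ]
t 8.38 p [ 464.8 -147.6  371.1] jaw 64.69 zax [ 1.7e-03 -1.0e-04 -1.0e+00] F [-0.2 -0.5 -1.1] M [ 0.09 -0.07  0.04] w 26.5 q [-0.33  0.27  1.96  0.    0.92 -1.46]
offset to target [ 0.0005 -0.0018 -0.0149]
```

Emit:
send_rows:
  rows:
    - {"offset": [0.0005, -0.0016, 0.001], "twist": [0, 0, 0]}
    - {"offset": [0, 0, 0.002], "twist": [0, 0, 0]}
    - {"offset": [0, 0, 0.003], "twist": [0, 0, 0]}
    - {"offset": [0, 0, 0.003], "twist": [0, 0, 0]}
    - {"offset": [0, 0, 0.002], "twist": [0, 0, 0]}

```text
t: 8.8
ee_pos: [463.7, -148.7, 358.2]
orientation: [0.688, 3.065, 0.001]
ft_force: [0.8, -0.7, -0.6]
width: 26.6
```

```bash
python3 -c "
from h import *
tilt();rel(463.6,-149,386)"
```

```text
t 8.8 p [ 463.7 -148.7  358.2] jaw 64.71 zax [ 5.e-04  3.e-04 -1.e+00] F [ 0.8 -0.7 -0.6] M [ 0.12 -0.03 -0.  ] w 26.6 q [-0.33  0.29  1.97  0.    0.89 -1.46]
twist to upright, deg [0.03 0.02 0.  ]
t 8.8 p [ 463.7 -148.7  358.2] jaw 64.71 zax [ 5.e-04  3.e-04 -1.e+00] F [ 0.8 -0.7 -0.6] M [ 0.12 -0.03 -0.  ] w 26.6 q [-0.33  0.29  1.97  0.    0.89 -1.46]
offset to target [-0.0001 -0.0003 -0.0278]
```

Emit:
send_rows:
  rows:
    - {"offset": [0, 0, 0.003], "twist": [0, 0, 0]}
    - {"offset": [0, 0, 0.003], "twist": [0, 0, 0]}
    - {"offset": [0, 0, 0.003], "twist": [0, 0, 0]}
    - {"offset": [0, 0, 0.002], "twist": [0, 0, 0]}
    - {"offset": [0, 0, 0.001], "twist": [0, 0, 0]}

```text
t: 9.22
ee_pos: [463.6, -148.7, 344.7]
orientation: [0.688, 3.065, 0.001]
ft_force: [0.2, 0.6, -2.0]
width: 26.5
```

Emit:
send_rows:
  rows:
    - {"offset": [0, 0, 0.002], "twist": [0, 0, 0]}
    - {"offset": [0, 0, 0.002], "twist": [0, 0, 0]}
    - {"offset": [0, 0, 0.002], "twist": [0, 0, 0]}
    - {"offset": [0, 0, 0.002], "twist": [0, 0, 0]}
    - {"offset": [0, 0, 0.002], "twist": [0, 0, 0]}

```text
t: 9.63
ee_pos: [464.7, -149.0, 335.3]
orientation: [0.687, 3.062, 0.0]
ft_force: [-4.0, 0.3, 7.0]
width: 26.6
```

```bash
python3 -c "
from h import *
tilt();rel(463.6,-149,386)"
```

```text
t 9.63 p [ 464.7 -149.   335.3] jaw 64.7 zax [ 3.5e-03 -6.0e-04 -1.0e+00] F [-4.   0.3  7. ] M [ 0.06  0.67 -0.05] w 26.6 q [-0.33  0.33  1.98  0.    0.83 -1.46]
twist to upright, deg [0.05 0.2  0.  ]
t 9.63 p [ 464.7 -149.   335.3] jaw 64.7 zax [ 3.5e-03 -6.0e-04 -1.0e+00] F [-4.   0.3  7. ] M [ 0.06  0.67 -0.05] w 26.6 q [-0.33  0.33  1.98  0.    0.83 -1.46]
offset to target [ 0.0008 -0.0004 -0.0507]
```

Emit:
send_rows:
  rows:
    - {"offset": [0.0006, 0, 0.002], "twist": [0.05, 0.2, 0]}
    - {"offset": [0, 0, 0.002], "twist": [0, 0, 0]}
    - {"offset": [0, 0, 0.002], "twist": [0, 0, 0]}
    - {"offset": [0, 0, 0.002], "twist": [0, 0, 0]}
    - {"offset": [0, 0, 0.002], "twist": [0, 0, 0]}

```text
t: 10.05
ee_pos: [464.8, -149.3, 327.2]
orientation: [0.687, 3.063, -0.002]
ft_force: [-1.4, 0.7, 6.1]
width: 26.6
```

```bash
python3 -c "
from h import *
tilt();rel(463.6,-149,386)"
```

```text
t 10.05 p [ 464.8 -149.3  327.2] jaw 64.73 zax [ 0.0024 -0.0017 -1.    ] F [-1.4  0.7  6.1] M [0.24 0.18 0.01] w 26.6 q [-0.33  0.34  1.99 -0.    0.81 -1.46]
twist to upright, deg [-0.03  0.16  0.  ]
t 10.05 p [ 464.8 -149.3  327.2] jaw 64.73 zax [ 0.0024 -0.0017 -1.    ] F [-1.4  0.7  6.1] M [0.24 0.18 0.01] w 26.6 q [-0.33  0.34  1.99 -0.    0.81 -1.46]
offset to target [ 0.0011 -0.0003 -0.0588]
```

Emit:
send_rows:
  rows:
    - {"offset": [0.0005, 0, 0.002], "twist": [0, 0.1, 0]}
    - {"offset": [0, 0, 0.002], "twist": [0, 0, 0]}
    - {"offset": [0, 0, 0.002], "twist": [0, 0, 0]}
    - {"offset": [0, 0, 0.002], "twist": [0, 0, 0]}
    - {"offset": [0, 0, 0.0015], "twist": [0, 0, 0]}

```text
t: 10.47
ee_pos: [464.8, -149.3, 319.4]
orientation: [0.686, 3.063, -0.002]
ft_force: [-1.1, 0.9, 5.8]
width: 26.9
```

```bash
python3 -c "
from h import *
tilt();rel(463.6,-149,386)"
```

```text
t 10.47 p [ 464.8 -149.3  319.4] jaw 64.74 zax [ 0.0023 -0.0017 -1.    ] F [-1.1  0.9  5.8] M [0.19 0.16 0.03] w 26.9 q [-0.33  0.35  1.99 -0.    0.8  -1.46]
twist to upright, deg [-0.03  0.16  0.  ]
t 10.47 p [ 464.8 -149.3  319.4] jaw 64.74 zax [ 0.0023 -0.0017 -1.    ] F [-1.1  0.9  5.8] M [0.19 0.16 0.03] w 26.9 q [-0.33  0.35  1.99 -0.    0.8  -1.46]
offset to target [ 0.001  -0.0003 -0.0666]
```

Emit:
send_rows:
  rows:
    - {"offset": [0, 0, 0.0015], "twist": [0, 0, 0]}
    - {"offset": [0, 0, 0.0015], "twist": [0, 0, 0]}
    - {"offset": [0, 0, 0.001], "twist": [0, 0, 0]}
    - {"offset": [0, 0, 0.001], "twist": [0, 0, 0]}
    - {"offset": [0, 0, 0.001], "twist": [0, 0, 0]}

```text
t: 10.88
ee_pos: [464.8, -149.4, 314.4]
orientation: [0.686, 3.064, -0.002]
ft_force: [-7.9, 1.4, 31.5]
width: 26.9
```

```bash
python3 -c "
from h import *
tilt()"
```

```text
t 10.88 p [ 464.8 -149.4  314.4] jaw 64.76 zax [ 0.0018 -0.0018 -1.    ] F [-7.9  1.4 31.5] M [0.48 1.5  0.08] w 26.9 q [-0.34  0.36  1.99 -0.    0.78 -1.46]
twist to upright, deg [-0.05  0.14  0.  ]
```

Emit:
send_rows:
  rows:
    - {"offset": [0, 0, -0.0003], "twist": [0, 0, 0]}
    - {"offset": [0, 0, 0], "twist": [0, 0, 0]}
    - {"offset": [0, 0, 0], "twist": [0, 0, 0]}
    - {"offset": [0, 0, 0], "twist": [0, 0, 0]}
    - {"offset": [0, 0, 0], "twist": [0, 0, 0]}

```text
t: 11.3
ee_pos: [464.7, -149.4, 314.5]
orientation: [0.686, 3.064, -0.002]
ft_force: [-1.6, 0.2, 4.7]
width: 26.7
```

```bash
python3 -c "
from h import *
tilt()"
```

```text
t 11.3 p [ 464.7 -149.4  314.5] jaw 64.76 zax [ 0.0015 -0.0018 -1.    ] F [-1.6  0.2  4.7] M [0.18 0.06 0.01] w 26.7 q [-0.34  0.36  1.99 -0.    0.79 -1.46]
twist to upright, deg [-0.06  0.12  0.  ]
```

Run:
```python
from h import *
A=np.array([567.3,-149.8])
for n in '467':
    w=np.load('w%s.npz'%n);d=w['d'];K=w['K'];T=w['T']
    v,u=np.mgrid[0:420,0:560]
    P=(np.stack([u,v,np.ones_like(u)],-1)@np.linalg.inv(K).T)*d[...,None]@T[:3,:3].T+T[:3,3]
    r=np.hypot(P[...,0]-A[0],P[...,1]-A[1]); an=np.degrees(np.arctan2(P[...,1]-A[1],P[...,0]-A[0]))%360
    m=(d>0)&(P[...,2]>7)&(P[...,2]<25)&(r>117)&(r<175)&(abs(an-180)<30)
    q=P[m]; print(n,m.sum(),q.mean(0).round(1),'ang',an[m].mean().round(2),an[m].min().round(1),an[m].max().round(1),'r',r[m].min().round(),r[m].max().round())
    if len(q)>10: print(cv2.fitLine(q[:,:2].astype(np.float32),cv2.DIST_L2,0,.01,.01).ravel().round(3))
    # stand base rim z~12-17 circle check
    m=(d>0)&(P[...,2]>10)&(P[...,2]<20)&(r<117)&(r>105); a=an[m]; print('rim pts',m.sum())
```

```text
4 328 [ 431.9 -145.8   11.6] ang 178.32 175.0 182.5 r 117.0 154.0
[ 9.99000e-01 -5.20000e-02  4.31947e+02 -1.45826e+02]
rim pts 457
6 332 [ 432.9 -141.5   12. ] ang 176.47 172.8 180.6 r 117.0 152.0
[ 9.99000e-01 -5.40000e-02  4.32906e+02 -1.41513e+02]
rim pts 793
7 405 [ 432.4 -142.4   11.6] ang 176.86 173.2 180.8 r 117.0 153.0
[ 9.99000e-01 -4.90000e-02  4.32384e+02 -1.42402e+02]
rim pts 855
```

```bash
cat > arc.py <<'E'
from h import *
import sys
step=float(sys.argv[1]); C=np.array([564.7,-147.8]); end=237.
o,R=st(); r=o['ee_pos'][:2]-C; th=np.degrees(np.arctan2(r[1],r[0]))%360
print('theta',th.round(2),'rad',np.hypot(*r).round(2)); a=np.cross(R[:,2],[0,0,-1]); print('twist',np.degrees(R.T@a).round(2))
rad=100.; cur=o['ee_pos'].copy()
for k in range(5):
    th2=min(th+np.degrees(step/rad),end); rr=np.hypot(*r); t=np.radians(th2)
    tgt=C+(rad+(rr-rad)*0.7**(k+1))*np.array([np.cos(t),np.sin(t)])
    w=np.r_[tgt-cur[:2],0]; print((R.T@w/1000).round(4)[:2]); cur[:2]=tgt; th=th2
E
python3 arc.py 2.5
```

```text
t 11.3 p [ 464.7 -149.4  314.5] jaw 64.76 zax [ 0.0015 -0.0018 -1.    ] F [-1.6  0.2  4.7] M [0.18 0.06 0.01] w 26.7 q [-0.34  0.36  1.99 -0.    0.79 -1.46]
theta 180.92 rad 100.01
twist [-0.06  0.12  0.  ]
[-0.0011 -0.0022]
[-0.0012 -0.0022]
[-0.0012 -0.0022]
[-0.0013 -0.0021]
[-0.0013 -0.0021]
```

Emit:
send_rows:
  rows:
    - {"offset": [-0.0011, -0.0022, 0.0002], "twist": [0, 0, 0]}
    - {"offset": [-0.0012, -0.0022, 0.0002], "twist": [0, 0, 0]}
    - {"offset": [-0.0012, -0.0022, 0.0002], "twist": [0, 0, 0]}
    - {"offset": [-0.0013, -0.0021, 0.0002], "twist": [0, 0, 0]}
    - {"offset": [-0.0013, -0.0021, 0.0002], "twist": [0, 0, 0]}

```text
t: 11.72
ee_pos: [465.5, -157.7, 314.6]
orientation: [-0.692, -3.061, -0.017]
ft_force: [-0.1, 14.3, 9.3]
width: 26.8
```

```bash
python3 arc.py 3
```

```text
t 11.72 p [ 465.5 -157.7  314.6] jaw 64.51 zax [-8.000e-04  1.120e-02 -9.999e-01] F [-0.1 14.3  9.3] M [ 3.02 -0.13  0.21] w 26.8 q [-0.35  0.37  1.98  0.01  0.8  -1.49]
theta 185.71 rad 99.67
twist [ 0.56 -0.31  0.  ]
[-0.0015 -0.0026]
[-0.0016 -0.0025]
[-0.0017 -0.0025]
[-0.0018 -0.0024]
[-0.0019 -0.0023]
```

Emit:
send_rows:
  rows:
    - {"offset": [0, 0, 0], "twist": [0, 0, 0]}
    - {"offset": [0, 0, 0], "twist": [0, 0, 0]}
    - {"offset": [-0.0005, -0.0009, 0], "twist": [0, 0, 0]}
    - {"offset": [-0.0005, -0.0009, 0], "twist": [0, 0, 0]}
    - {"offset": [-0.0005, -0.0009, 0], "twist": [0, 0, 0]}

```text
t: 12.13
ee_pos: [465.7, -158.6, 314.7]
orientation: [-0.694, -3.058, -0.026]
ft_force: [-0.0, 8.3, 5.4]
width: 26.7
```

```bash
python3 arc.py 2
```

```text
t 12.13 p [ 465.7 -158.6  314.7] jaw 64.41 zax [-0.0019  0.0175 -0.9998] F [-0.   8.3  5.4] M [ 1.78 -0.23  0.04] w 26.7 q [-0.36  0.37  1.98  0.02  0.8  -1.5 ]
theta 186.25 rad 99.61
twist [ 0.86 -0.53  0.  ]
[-0.001  -0.0017]
[-0.001  -0.0017]
[-0.0011 -0.0017]
[-0.0011 -0.0016]
[-0.0012 -0.0016]
```

Emit:
send_rows:
  rows:
    - {"offset": [-0.0008, -0.0014, 0.0001], "twist": [0.5, -0.3, 0]}
    - {"offset": [-0.0008, -0.0014, 0.0001], "twist": [0.5, -0.3, 0]}
    - {"offset": [-0.0008, -0.0014, 0.0001], "twist": [0.4, -0.2, 0]}
    - {"offset": [-0.0009, -0.0013, 0.0001], "twist": [0.4, -0.2, 0]}
    - {"offset": [-0.0009, -0.0013, 0.0001], "twist": [0.4, -0.2, 0]}

```text
t: 12.55
ee_pos: [466.5, -161.6, 314.6]
orientation: [0.705, 3.06, -0.018]
ft_force: [0.9, 11.5, 7.1]
width: 26.7
```

```bash
python3 arc.py 2.5
```

```text
t 12.55 p [ 466.5 -161.6  314.6] jaw 64.05 zax [-0.0014 -0.0116 -0.9999] F [ 0.9 11.5  7.1] M [ 3.16 -0.5   0.19] w 26.7 q [-0.35  0.37  1.98 -0.02  0.79 -1.46]
theta 188.01 rad 99.19
twist [-0.63  0.22  0.  ]
[-0.0012 -0.0022]
[-0.0013 -0.0021]
[-0.0014 -0.002 ]
[-0.0015 -0.002 ]
[-0.0016 -0.0019]
```

Emit:
send_rows:
  rows:
    - {"offset": [-0.0012, -0.0024, 0.0001], "twist": [0, 0, 0]}
    - {"offset": [-0.0013, -0.0024, 0.0001], "twist": [0, 0, 0]}
    - {"offset": [-0.0014, -0.0023, 0.0001], "twist": [0, 0, 0]}
    - {"offset": [-0.0015, -0.0023, 0.0001], "twist": [0.1, -0.05, 0]}
    - {"offset": [-0.0016, -0.0022, 0.0001], "twist": [0.1, -0.05, 0]}

```text
t: 12.97
ee_pos: [467.8, -169.8, 314.6]
orientation: [-0.712, -3.057, 0.001]
ft_force: [0.8, 10.2, 7.2]
width: 26.9
```

```bash
python3 arc.py 3
```

```text
t 12.97 p [ 467.8 -169.8  314.6] jaw 63.77 zax [-2.4e-03 -3.0e-04 -1.0e+00] F [ 0.8 10.2  7.2] M [ 2.42 -0.29  0.21] w 26.9 q [-0.37  0.37  1.97 -0.    0.8  -1.48]
theta 192.82 rad 99.35
twist [-0.08 -0.12  0.  ]
[-0.0018 -0.0024]
[-0.0019 -0.0023]
[-0.002  -0.0022]
[-0.0021 -0.0022]
[-0.0022 -0.0021]
```

Emit:
send_rows:
  rows:
    - {"offset": [-0.0021, -0.0028, 0.0001], "twist": [0.13, -0.08, 0]}
    - {"offset": [-0.0022, -0.0027, 0.0001], "twist": [0.13, -0.08, 0]}
    - {"offset": [-0.0023, -0.0026, 0.0001], "twist": [0.13, -0.08, 0]}
    - {"offset": [-0.0024, -0.0026, 0.0001], "twist": [0.13, -0.1, 0]}
    - {"offset": [-0.0025, -0.0025, 0.0001], "twist": [0.13, -0.1, 0]}

```text
t: 13.38
ee_pos: [472.1, -182.7, 314.6]
orientation: [-0.717, -3.056, 0.003]
ft_force: [-0.0, 8.7, 7.0]
width: 26.9
```

```bash
python3 arc.py 3.5
```

```text
t 13.38 p [ 472.1 -182.7  314.6] jaw 63.6 zax [-0.0031 -0.0015 -1.    ] F [-0.   8.7  7. ] M [ 1.91 -0.11  0.17] w 26.9 q [-0.39  0.38  1.95 -0.    0.81 -1.5 ]
theta 200.64 rad 98.95
twist [-0.15 -0.12  0.  ]
[-0.0024 -0.0026]
[-0.0025 -0.0024]
[-0.0027 -0.0023]
[-0.0028 -0.0021]
[-0.0029 -0.002 ]
```

Emit:
send_rows:
  rows:
    - {"offset": [-0.0026, -0.0028, 0.0001], "twist": [0.1, -0.1, 0]}
    - {"offset": [-0.0027, -0.0027, 0.0001], "twist": [0.1, -0.1, 0]}
    - {"offset": [-0.0029, -0.0025, 0.0001], "twist": [0.1, -0.1, 0]}
    - {"offset": [-0.003, -0.0023, 0.0001], "twist": [0.1, -0.1, 0]}
    - {"offset": [-0.0031, -0.0022, 0.0001], "twist": [0.1, -0.12, 0]}

```text
t: 13.8
ee_pos: [479.2, -197.7, 314.5]
orientation: [0.721, 3.058, -0.007]
ft_force: [-0.6, 5.8, 6.0]
width: 26.6
```

```bash
python3 arc.py 3.5
```

```text
t 13.8 p [ 479.2 -197.7  314.5] jaw 63.48 zax [-0.001  -0.0044 -1.    ] F [-0.6  5.8  6. ] M [ 1.45 -0.13  0.11] w 26.6 q [-0.41  0.4   1.93 -0.01  0.81 -1.52]
theta 210.29 rad 99.02
twist [-0.25  0.06  0.  ]
[-0.0028 -0.0021]
[-0.0029 -0.0019]
[-0.003  -0.0018]
[-0.0031 -0.0016]
[-0.0032 -0.0015]
```

Emit:
send_rows:
  rows:
    - {"offset": [-0.0031, -0.0023, 0.0001], "twist": [0, 0, 0]}
    - {"offset": [-0.0032, -0.0021, 0.0001], "twist": [0, 0, 0]}
    - {"offset": [-0.0033, -0.002, 0.0001], "twist": [0, 0, 0]}
    - {"offset": [-0.0034, -0.0018, 0.0001], "twist": [0, 0, 0]}
    - {"offset": [-0.0035, -0.0016, 0.0001], "twist": [0, 0, 0]}

```text
t: 14.22
ee_pos: [490.2, -213.4, 314.6]
orientation: [-0.722, -3.057, 0.001]
ft_force: [-1.2, 3.6, 3.8]
width: 27.1
```

```bash
python3 arc.py 3.5
```

```text
t 14.22 p [ 490.2 -213.4  314.6] jaw 63.43 zax [-1.e-03 -3.e-04 -1.e+00] F [-1.2  3.6  3.8] M [ 0.75 -0.15  0.11] w 27.1 q [-0.43  0.42  1.89 -0.    0.83 -1.54]
theta 221.34 rad 99.25
twist [-0.04 -0.04  0.  ]
[-0.0032 -0.0015]
[-0.0032 -0.0013]
[-0.0033 -0.0011]
[-0.0034 -0.001 ]
[-0.0034 -0.0008]
```

Emit:
send_rows:
  rows:
    - {"offset": [-0.0034, -0.0016, 0.0001], "twist": [0, 0, 0]}
    - {"offset": [-0.0034, -0.0014, 0.0001], "twist": [0, 0, 0]}
    - {"offset": [-0.0035, -0.0012, 0.0001], "twist": [0, 0, 0]}
    - {"offset": [-0.0036, -0.0011, 0.0001], "twist": [0, 0, 0]}
    - {"offset": [-0.0036, -0.0009, 0.0001], "twist": [0, 0, 0]}

```text
t: 14.63
ee_pos: [505.4, -228.1, 314.6]
orientation: [0.723, 3.055, 0.001]
ft_force: [0.7, 5.2, 5.6]
width: 27.0
```

```bash
python3 arc.py 2
```

```text
t 14.63 p [ 505.4 -228.1  314.6] jaw 63.38 zax [ 2.4e-03 -1.0e-04 -1.0e+00] F [0.7 5.2 5.6] M [ 1.39 -0.38  0.12] w 27.0 q [-0.45  0.44  1.85  0.    0.85 -1.55]
theta 233.58 rad 99.85
twist [0.06 0.13 0.  ]
[-0.002  -0.0004]
[-0.002  -0.0003]
[-0.002  -0.0003]
[ 0. -0.]
[ 0. -0.]
```

Emit:
send_rows:
  rows:
    - {"offset": [-0.002, -0.0006, 0.0001], "twist": [0, 0, 0]}
    - {"offset": [-0.002, -0.0004, 0.0001], "twist": [0, 0, 0]}
    - {"offset": [-0.0018, -0.0003, 0.0001], "twist": [0, 0, 0]}
    - {"offset": [0, 0, 0], "twist": [0, 0, 0]}
    - {"offset": [0, 0, 0], "twist": [0, 0, 0]}

```text
t: 15.05
ee_pos: [511.8, -232.6, 314.6]
orientation: [0.723, 3.055, 0.003]
ft_force: [0.6, 4.5, 4.6]
width: 27.1
```

```bash
python3 arc.py 2
```

```text
t 15.05 p [ 511.8 -232.6  314.6] jaw 63.38 zax [ 0.0022  0.0014 -1.    ] F [0.6 4.5 4.6] M [ 1.02 -0.16  0.18] w 27.1 q [-0.45  0.45  1.83  0.    0.85 -1.56]
theta 238.06 rad 99.97
twist [0.13 0.07 0.  ]
[0.0018 0.0002]
[ 0. -0.]
[ 0. -0.]
[ 0. -0.]
[ 0. -0.]
```

Emit:
send_rows:
  rows:
    - {"offset": [0, 0, 0], "twist": [0, 0, 0]}
    - {"offset": [0, 0, 0], "twist": [0, 0, 0]}
    - {"offset": [0, 0, 0], "twist": [0, 0, 0]}
    - {"offset": [0, 0, 0], "twist": [0, 0, 0]}
    - {"offset": [0, 0, 0], "twist": [0, 0, 0]}
  gripper: 0.05

```text
t: 15.47
ee_pos: [510.7, -234.0, 312.9]
orientation: [-0.722, -3.056, 0.002]
ft_force: [0.2, 1.1, 0.6]
width: 49.8
```

Emit:
send_rows:
  rows:
    - {"offset": [0, 0, -0.01], "twist": [0, 0, 0]}
    - {"offset": [0, 0, -0.02], "twist": [0, 0, 0]}
    - {"offset": [0, 0, -0.025], "twist": [0, 0, 0]}
    - {"offset": [0, 0, -0.025], "twist": [0, 0, 0]}
    - {"offset": [0, 0, -0.015], "twist": [0, 0, 0]}

```text
t: 15.88
ee_pos: [509.3, -233.8, 408.9]
orientation: [-0.72, -3.046, -0.0]
ft_force: [0.1, 0.0, 0.1]
width: 49.8
```

```bash
python3 c.py 9; python3 fit.py 9|head -8;python3 arc.py 2|head -2
```

```text
t 15.88 p [ 509.3 -233.8  408.9] jaw 63.39 zax [-0.0114  0.003  -0.9999] F [0.1 0.  0.1] M [ 0.02 -0.06  0.01] w 49.8 q [-0.45  0.33  1.77 -0.    1.06 -1.56]
twist to upright, deg [-0.14 -0.66  0.  ]
stand 0.66 [354. 199.] [ 568.1 -153.6]
load_mouth 0.6 [347. 130.] [ 470.5 -143.9]
next_mouth 0.97 [285. 204.] [ 510.5 -232.7]
tee_center 0.68 [396. 238.] [ 570.7 -151. ]
tee_center 0.42 [542.  77.] [496.1  -3.8]
z90 [325 112  37  38 711] 91.6 circ [ 469.4 -147.6] 17.9 mean [ 468.9 -147.8   91.3]
z90 [422 122  39  37 807] 91.4 circ [522.  -63.1] 18.1 mean [521.4 -63.8  90.7]
z90 [269 193  32  14  98] 90.7 circ [ 511.  -233.2] 16.5 mean [ 503.1 -230.3   90.4]
z90 [364 206  21  19 100] 89.8 circ [ 565.5 -152.4] 12.3 mean [ 559.3 -154.7   90.2]
z90 [448 210  31  31 234] 90.3 circ [620. -68.] 17.6 mean [610.3 -74.3  90.2]
z90 [305 270  18  19 110] 90.5 circ [ 605.2 -242.7] 13.5 mean [ 600.2 -241.4   90.2]
z90 [393 277  24   6  98] 89.0 circ [ 656.4 -150.4] 12.1 mean [ 653.3 -149.5   89.2]
z90 [  0 282   7   9  33] 85.9 circ [ 451.2 -573.6] 4.2 mean [ 452.3 -574.    86.7]
t 16.13 p [ 508.7 -233.4  405.3] jaw 63.39 zax [-0.0143  0.0046 -0.9999] F [0.9 0.1 0.2] M [ 0.03 -0.07  0.03] w 50.0 q [-0.45  0.33  1.77 -0.    1.06 -1.56]
theta 236.82 rad 102.32
```

View pics/9.png

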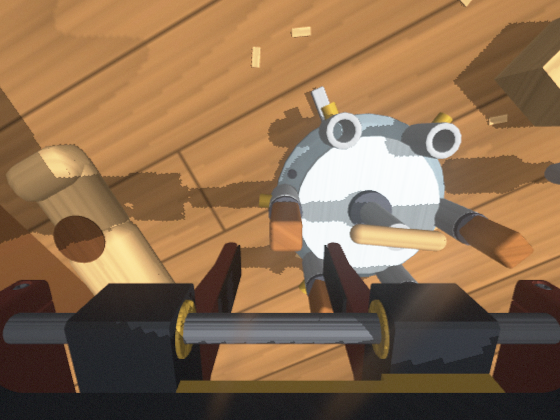

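Run:
```python
from h import *
p,d,K,T=look('wrist'); st()
v,u=np.mgrid[0:420,0:560]
P=(np.stack([u,v,np.ones_like(u)],-1)@np.linalg.inv(K).T)*d[...,None]@T[:3,:3].T+T[:3,3]
m=(d>0)&(P[...,2]>161)&(P[...,2]<175)&(np.hypot(P[...,0]-512,P[...,1]+233)<35)
q=P[m]; print(m.sum(),np.median(q[:,2]),cv2.minAreaRect(q[:,:2].astype(np.float32)))
A=q[:,:]; c=np.linalg.lstsq(np.c_[q[:,:2]-q[:,:2].mean(0),np.ones(len(q))],q[:,2],rcond=None)[0]; print('slope',c)
m=(d>0)&(P[...,2]>146)&(P[...,2]<158)&(np.hypot(P[...,0]-567,P[...,1]+150)<120); print('others/tee',np.percentile(P[m][:,2],[50,95]))
```

```text
t 16.18 p [ 508.7 -233.4  404.9] jaw 63.39 zax [-0.0152  0.005  -0.9999] F [-0.7 -0.6 -0.4] M [ 0.06 -0.05 -0.02] w 49.8 q [-0.45  0.33  1.77 -0.    1.06 -1.56]
1044 166.8199110623118 ((514.4894409179688, -234.52008056640625), (26.628755569458008, 26.310657501220703), 62.4239616394043)
slope [ 4.76551027e-02 -1.98665168e-02  1.66534494e+02]
others/tee [152.19282286 154.59159868]
```

Run:
```python
from h import *
def f(d,K,T,c,z):
    v,u=np.mgrid[0:420,0:560]
    P=(np.stack([u,v,np.ones_like(u)],-1)@np.linalg.inv(K).T)*d[...,None]@T[:3,:3].T+T[:3,3]
    m=((d>0)&(abs(P[...,2]-z)<4)&(np.hypot(P[...,0]-c[0],P[...,1]-c[1])<25)).astype(np.uint8)
    m=cv2.erode(m,np.ones((7,7)))>0; q=P[m]
    print(m.sum(),np.median(q[:,2]).round(2),'slope',np.linalg.lstsq(np.c_[q[:,:2]-q[:,:2].mean(0),np.ones(len(q))],q[:,2],rcond=None)[0].round(3))
w=np.load('w3.npz'); f(w['d'],w['K'],w['T'],(520,115),147)
p,d,K,T=look('wrist'); f(d,K,T,(514,-234),167)
```

```text
414 147.37 slope [-1.20000e-02 -8.00000e-03  1.47339e+02]
560 167.42 slope [1.50000e-02 1.00000e-03 1.67419e+02]
```

```bash
python3 -c "
from workcell import ctrl
print(ctrl.close_job())"
```

```text
the job is handed in; nothing more can be done
None
```

I took the boring tool out of the rest, pushed it home in the pocket above the pointer, and turned the turret one click anticlockwise while still holding the tool. I then opened the gripper, lifted clear and handed the job in at about 16 s; no verdict was reported.

**Seating:** the detent took about 8 N. At the end of the push the wrist force briefly reached 31.5 N, a little over the 30 N asked for but under the fail limits. While turning, the wrist readings stayed at about 17 N or less; these are taken only at the end of each move.

**Last checks, all by wrist camera:**
- **Height:** the top of the handle is 20.05 mm higher than it was in the rest, which puts the collar flush on the 90 mm rim.
- **Tilt:** about 0.015 rad. A first, rougher fit gave about 0.05 rad because it included the handle's edges.
- **Place:** the tool is at about (513–514, -234), against an estimated nominal place of (513, -234). An empty pocket is now over the pointer, about 2° off nominal and within the free play.
- **Disagreement:** wrist-camera readings of the turret differed by up to 4 mm between pictures. For the insertion I used the tool and the pocket as measured in the same picture.
- **Not checked:** I did not re-measure the clog, mallet and tin. The arm was never planned near them.

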